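# Load bayonet filter cartridges on a slide carrier and index it to test

### The job

Push the carrier along its rail to the loading station (the first detent). There fit every filter cartridge standing on the bench into a free socket of the carrier: push it down against the spring, turn it a quarter clockwise and let it click home. Then push the loaded carrier on to the test station (the second detent), and leave the piston and the wrench where they are.

Things in the scene. Friction and masses are not known exactly. Their poses are not given: they have to be found in the camera images.
- carrier (a joint): position of the carrier along its rail in m, growing along its +y (to the robot's left); starts between 0 and 0.045, about 2 N of friction. Loading station detent at 0.090, test station detent at 0.190, end of travel 0.212. At each a spring plunger drops between two ribs: some 10 to 15 N to push in or out; it holds within 2 mm, and within 5 mm counts as there
- handle (a point): upright bright steel push handle at the -y end of the dark steel carrier (290 mm along y, 90 mm wide, top 66 mm above the bench): a bar 16 mm thick across the rail (x), 24 mm along it (y), up to 106 mm above the bench. Point: on the bar's axis 86 mm above the bench; y points along the rail to the test station, z up. Socket 1 is 70 mm from it
- socket_1 (a point): bayonet socket of the carrier nearest the handle; all three are alike, any may be used. Point: centre of its mouth, 66 mm above the bench; z up, x across the rail, y along it. Round bore 47 mm across with two entry slots, 16 mm wide, along +x and -x, for the cartridge's lugs. A spring plate lies 17 mm below the mouth (0.9 N per mm, 17 mm travel)
- socket_2 (a point): middle socket, like socket_1, 95 mm from it. Fitting: lugs down through the slots, push until the cartridge's underside is 30 mm below the mouth (about 12 N; at 32 mm the body touches), turn 80 degrees clockwise seen from above up to a stop, let go: the spring lifts it 6 mm into notches. Once turned a little it is held and may be regrasped
- socket_3 (a point): socket farthest from the handle, like socket_1. Home (clicked), a cartridge's point is 21.5 mm above the mouth and its bar 80 degrees from the slots. Let go without turning, it stands about 26 mm or more above the mouth; turned only part of the way it stays about 18 mm or less above it
- cartridge_1 (a point): black round filter cartridge, 92 mm tall, 66 mm across, standing on the bench; may be absent. Point: on its axis 46 mm above its underside; z up. On top an upright aluminium grip bar, 50 mm along x, 13 mm thick along y, 58 to 92 mm above the underside. Two lugs in line with the bar (along x), 62 mm across, 9 mm wide, 14 to 20 mm above the underside. A half turn about z changes nothing
- cartridge_2 (a point): filter cartridge just like cartridge_1; may be absent. Its foot is 44 mm across up to 32 mm above the underside (lowest 8 mm tapered to 40 mm), then the body, 66 mm across, to 58 mm. 0.17 to 0.35 kg, most of it in the foot. Same point and axes
- cartridge_3 (a point): filter cartridge just like cartridge_1; may be absent. Same point and axes
- piston_mid (a point): loose aluminium piston standing on the bench, 80 mm across and 62 mm tall; the point is its centre. Bystander, leave alone
- wrench_mid (a point): loose steel wrench 200 mm long lying on the bench; the point is the middle of its underside. Bystander, leave alone

How it is judged:
By the outcome, as a careful person would: the job done as asked, in the order asked, and still so for the second after the job is handed in, with the robot touching nothing.
Of cart_1, cart_2, cart_3 only 2 to 3 are there at a start; the rules pass over those that are not, and their reading is None.
At some moment in a run one of cart_1, cart_2, cart_3 may be knocked a few centimetres aside while the robot is not near it.
It also fails if it takes over 210 s, if anything falls off the work surface, if the arm or the gripper's body presses on something with over 40 N, if the wrist force passes 120 N, or if a joint passes its speed limit or range.

### The arm

A 6-joint arm with a two-finger parallel gripper is mounted at the origin on the work surface. World frame = base frame: x ahead of the robot, y to its left, z up, the work surface at z = 0. Lengths are in m, angles in rad, forces in N, time in s.
With the tool pointing down it reaches from about 0.35 to 0.85 m from the base axis. Payload 8.1 kg.
Tool frame: the origin (TCP) lies at the very end of the fingers, on their centre line; the grasp point (between the pads) lies robot.hold_point_z behind it (robot.hold_point_z is the distance from the TCP to the grasp point, in m); z points along the fingers, y is the direction in which the jaws open and shut (so a half turn about z gives the same grasp; the last joint's range is limited). The gripper opens to 93 mm and grips with 3 to 60 N. Pads are 15 mm wide; open, the fingers measure 128 mm over their backs; the gripper's body (75 mm by 188 mm) begins 65 mm behind the grasp point.
Start: joints at [-1.417, 0.13, 1.488, -0, 1.523, -0.085], TCP at [0.142, -0.583, 0.219] pointing down, gripper open.
Joint ranges: [-2.96, 2.96], [-0.89, 2.26], [0.02, 2.5], [-1.34, 4.48], [0, 2.73], [-2.66, 2.66]. Speed limits (rad/s): [2.39, 2.39, 2.79, 3.14, 3.14, 3.14].

### API

Orientations are given as a rotation vector (axis times angle).
In Python, from plant import robot, cams gives the robot as it stands. The module is installed in compiled form; this text tells all that it offers.
- The arm moves only by the tool step_arm, never from a script. Its argument "deltas" is a list of rows, each an object with "offset": the shift along the tool's x, y, z in cm, a list of three; "roll": the turn about the tool's z in rad. In form: [{"offset": [x, y, z], "roll": roll}, ...]. A call has 1 to 12 rows; each row shifts and turns the commanded pose from where the row before left it, along the tool's axes as they then stand; what a row does not reach is not made up. A row lasts 1/8 s, in which the tool goes at most 62.5 mm and 10.7 degrees, less where a joint would pass 70% of its speed; a pose out of reach is approached as far as the arm can. A call with a gripper value outside its range is refused whole. "fingers" is the finger opening in cm, from 0 to 9.3, set as the call begins (left out, the last holds). The fingers move at their own pace and stop on an object; "grip_force" is the grip in N (left out, the last holds). Time passes only in rows, so rows that do not move let the fingers close. It gives the time, the measured TCP pose, the force and the opening at its end, in the units of the state.
- robot.read_state(): the state, without advancing time (a new reading comes with each control period).
- cams.read_camera(name): name is "scene" or "top" or "wrist"; returns a dict with "pixels" (480x640x3 uint8, red, green, blue), "fx", "fy", "cx", "cy" (pixels), "extrinsics" (4x4, takes a point from world to camera coordinates). Camera axes: x right, y down, z forward; pixel columns grow to the right and rows downward; lengths in m; the calibration is good to about 2 mm. A picture is of the moment at which its call begins. There is no depth.
- robot.close_job(): hands the job in, once; it reports no verdict.
Trained networks look in a picture, given as the dict that the camera call returned (one of the last four; its "shot" number tells which), for a name from the list of things; names that differ only in an ending like _2 or _b are one class to them, and where a whole thing is asked for, a point or a joint stands for the part that bears it (a point fixed in the world has none). Each returns a list of dicts, best first, with "score" (0 to 1); they miss things now and then, are a little off and sometimes report something else, mostly with a low value. They report only what shows in the picture. A call takes as long as a camera call.
- cams.boxes_of(picture, thing): "xy" ([column, row] in pixels, amid what is visible of it).
- cams.silhouettes(picture, thing): "mask" (480x640 bool, what is visible of it) and "xy" ([column, row] in pixels, amid what is visible of it).
- cams.pinpoint(picture, thing): "xy" ([column, row] in pixels: a listed point, or the origin of a listed thing).
The state is a dict: "t": time; "q": joint angles; "dq": joint speeds; "joint_torque": joint torques, N m; "tool_pos": TCP position; "orientation": TCP orientation; "force": force on the tool from outside, world axes, zero at the start; "wrist_torque": the same for the moment, N m; "opening": finger opening in m.
Only numpy, scipy, OpenCV 4.12 (cv2) and the standard library are available. Lean on these libraries where they do the work, as an engineer would, in place of code of your own. Each camera call takes 0.05 s, during which the arm holds its last target. There are 200 camera calls.

## Working session

There is one attempt and no reset: what is moved stays moved. The work goes in short steps, Python scripts to look and compute and a tool call to move; the robot and the scene stay as the last step left them, time stands still between calls to the robot, and variables do not carry over. Pictures are saved under pics/ and viewed, about 12 in all and at most 16, crops included, and the job is handed in when it is done.

Besides the shell and the picture viewer there is one more tool, called after "Emit:" as name(argument=value, ...) on one line, values as JSON. step_arm: Moves the arm, as the interface text tells. Its arguments: {"type":"object","properties":{"deltas":{"type":"array"},"fingers":{"type":"number"},"grip_force":{"type":"number"}},"required":["deltas"]}

```bash
mkdir -p pics; ls; cat > h.py <<'E'
import numpy as np, cv2
from plant import robot, cams
from scipy.spatial.transform import Rotation as R
def shot(n,save=None):
    p=cams.read_camera(n)
    if save: cv2.imwrite('pics/'+save,cv2.cvtColor(p['pixels'],cv2.COLOR_RGB2BGR))
    return p
def ray(p,xy):
    E=np.array(p['extrinsics']);r=E[:3,:3];o=-r.T@E[:3,3]
    d=r.T@np.array([(xy[0]-p['cx'])/p['fx'],(xy[1]-p['cy'])/p['fy'],1]);return o,d
def atz(p,xy,z):
    o,d=ray(p,xy);return o+d*(z-o[2])/d[2]
def proj(p,P):
    E=np.array(p['extrinsics']);c=E[:3,:3]@np.array(P)+E[:3,3];return np.array([p['cx']+p['fx']*c[0]/c[2],p['cy']+p['fy']*c[1]/c[2]])
Z=dict(handle=.086,socket_1=.066,socket_2=.066,socket_3=.066,cartridge_1=.046,piston_mid=.031,wrench_mid=0.)
def find(p,names=('handle','socket_1','cartridge_1','piston_mid','wrench_mid'),zs={}):
    for n in names:
        for d in cams.pinpoint(p,n):
            if d['score']>.2: print(n,{k:(np.round(v,2) if k!='mask' else 0) for k,v in d.items()},np.round(atz(p,d['xy'],zs.get(n,Z[n])),4))
def st():
    s=robot.read_state();print(round(s['t'],2),'tcp',np.round(s['tool_pos'],4),'force',np.round(s['force'],1),'op',round(s['opening'],4),'q',np.round(s['q'],2));print(np.round(R.from_rotvec(s['orientation']).as_matrix(),3).tolist());return s
E
python3 - <<'E'
from h import *
st();print(robot.hold_point_z)
for n in ('scene','top'):
    p=shot(n,n+'0.png');print(n,np.round(ray(p,(320,240))[0],3),p['fx']);find(p)
E
```

```text
pics
0.0 tcp [ 0.1419 -0.5824  0.2176] force [-0.  -1.1  0.6] op 0.093 q [-1.42  0.13  1.49 -0.    1.52 -0.09]
[[0.972, 0.237, -0.0], [0.237, -0.972, 0.002], [0.0, -0.002, -1.0]]
0.0188
scene [1.367 0.757 1.182] 594.6048326013859
handle {'xy': array([227.4, 196.4]), 'score': np.float64(0.95)} [ 0.5944 -0.2795  0.086 ]
socket_1 {'xy': array([293.4, 252.1]), 'score': np.float64(0.85)} [ 0.6135 -0.0056  0.066 ]
socket_1 {'xy': array([243. , 214.8]), 'score': np.float64(0.84)} [ 0.6035 -0.2081  0.066 ]
socket_1 {'xy': array([265.1, 234.9]), 'score': np.float64(0.59)} [ 0.6181 -0.1058  0.066 ]
cartridge_1 {'xy': array([283.5, 189. ]), 'score': np.float64(0.93)} [ 0.4329 -0.2194  0.046 ]
cartridge_1 {'xy': array([353.3, 234.2]), 'score': np.float64(0.93)} [0.4417 0.0553 0.046 ]
cartridge_1 {'xy': array([420.6, 265.7]), 'score': np.float64(0.79)} [0.4148 0.259  0.046 ]
piston_mid {'xy': array([495.5, 329.2]), 'score': np.float64(0.85)} [0.4517 0.5029 0.031 ]
wrench_mid {'xy': array([209.1, 180.5]), 'score': np.float64(0.75)} [ 0.5214 -0.46    0.    ]
top [0.37  0.003 1.706] 612.411771568382
[... 412 characters left out ...]
core': np.float64(0.89)} [ 0.4301 -0.2142  0.046 ]
cartridge_1 {'xy': array([214.4, 269.9]), 'score': np.float64(0.78)} [0.412  0.2619 0.046 ]
cartridge_1 {'xy': array([295.3, 259.4]), 'score': np.float64(0.75)} [0.4423 0.0433 0.046 ]
cartridge_1 {'xy': array([317.8, 195.9]), 'score': np.float64(0.62)} [ 0.6164 -0.0164  0.046 ]
piston_mid {'xy': array([128., 258.]), 'score': np.float64(0.72)} [0.4429 0.5012 0.031 ]
wrench_mid {'xy': array([479.5, 238.2]), 'score': np.float64(0.77)} [ 0.5078 -0.4696  0.    ]
wrench_mid {'xy': array([353.8, 199.8]), 'score': np.float64(0.71)} [ 0.6131 -0.1182  0.    ]
wrench_mid {'xy': array([318.1, 194.9]), 'score': np.float64(0.52)} [ 0.6261 -0.0178  0.    ]
```

```bash
cd pics; python3 -c "
import cv2
a=cv2.imread('top0.png')[140:320,90:510];cv2.imwrite('v1.png',cv2.resize(a,(800,343)))"
```

```text
(no output)
```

View pics/scene0.png

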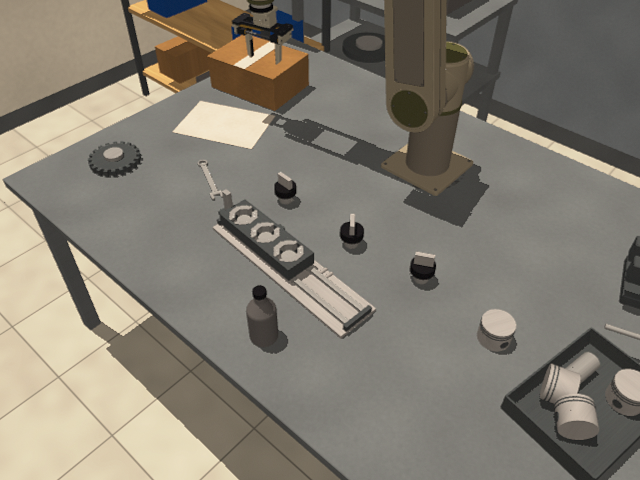

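View pics/v1.png

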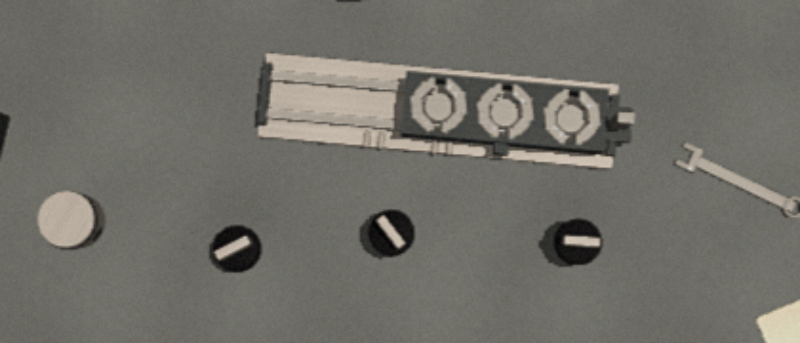

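Emit:
step_arm(deltas=[{"offset": [0,0,-0.5],"roll": -0.177},{"offset": [0,0,-0.5],"roll": -0.177},{"offset": [0,0,-0.5],"roll": -0.177},{"offset": [0,0,-0.5],"roll": -0.177},{"offset": [0,0,-0.5],"roll": -0.177},{"offset": [0,0,-0.5],"roll": -0.177},{"offset": [0,0,0],"roll": -0.175}])

```text
t: 1.48
tool_pos: [0.142, -0.5833, 0.2493]
orientation: [2.318, 2.12, -0.001]
force: [0.1, -0.1, -0.7]
opening: 0.0929
```

Emit:
step_arm(deltas=[{"offset": [2.5,3.5,0],"roll": 0},{"offset": [3.1,3.9,0],"roll": 0},{"offset": [3.1,3.9,0],"roll": 0},{"offset": [3.1,3.9,0],"roll": 0},{"offset": [3.1,3.9,0],"roll": 0},{"offset": [3.1,3.9,0],"roll": 0},{"offset": [3.1,3.9,0],"roll": 0},{"offset": [3.1,3.9,0],"roll": 0},{"offset": [3.1,3.9,0],"roll": 0},{"offset": [3.1,3.9,0],"roll": 0},{"offset": [3.1,3.9,0],"roll": 0},{"offset": [0,0,0],"roll": 0}])

```text
t: 2.98
tool_pos: [0.5991, -0.287, 0.2479]
orientation: [-2.32, -2.118, -0.001]
force: [-0.6, -1.0, -0.2]
opening: 0.0931
```

```bash
python3 - <<'E'
from h import *
st();p=shot('wrist','w1.png');print(np.round(ray(p,(320,240)),3),p['fx']);find(p)
E
```

```text
2.98 tcp [ 0.5991 -0.287   0.2479] force [-0.6 -1.  -0.2] op 0.0931 q [-0.52  0.3   1.25  0.    1.6  -0.43]
[[0.091, 0.996, -0.0], [0.996, -0.091, 0.001], [0.001, -0.0, -1.0]]
[[ 0.607 -0.205  0.414]
 [-0.039 -0.278 -0.96 ]] 424.6771895457868
handle {'xy': array([321.4, 211.3]), 'score': np.float64(0.94)} [ 0.5975 -0.2762  0.086 ]
socket_1 {'xy': array([319.1, 120.2]), 'score': np.float64(0.78)} [ 0.6019 -0.2077  0.066 ]
cartridge_1 {'xy': array([115.4, 149. ]), 'score': np.float64(0.91)} [ 0.4273 -0.2155  0.046 ]
wrench_mid {'xy': array([268.2, 364.7]), 'score': np.float64(0.91)} [ 0.5195 -0.4635  0.    ]
```

View pics/w1.png

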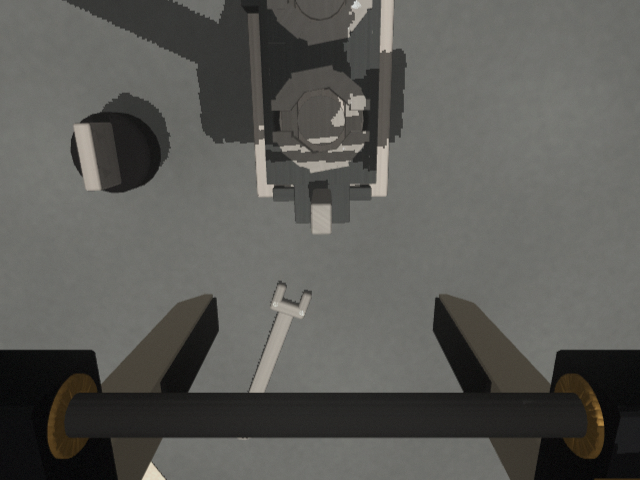

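Emit:
step_arm(deltas=[{"offset": [1.0,-0.2,3],"roll": 0},{"offset": [0,0,4.8],"roll": 0},{"offset": [0,0,5],"roll": 0},{"offset": [0,0,5],"roll": 0},{"offset": [0,0,0],"roll": 0}], fingers=5)

```text
t: 3.9
tool_pos: [0.5915, -0.2784, 0.0655]
orientation: [-2.319, -2.106, 0.005]
force: [-0.5, -0.2, 0.5]
opening: 0.0509
```

Emit:
step_arm(deltas=[{"offset": [0,0,0],"roll": 0},{"offset": [0,0,0],"roll": 0},{"offset": [0,0,0],"roll": 0},{"offset": [0,0,0],"roll": 0},{"offset": [0,0,0],"roll": 0},{"offset": [0,0,0],"roll": 0},{"offset": [0,0,0],"roll": 0},{"offset": [0,0,0],"roll": 0}], fingers=0, grip_force=40)

```text
t: 4.9
tool_pos: [0.5963, -0.28, 0.072]
orientation: [2.323, 2.113, 0.0]
force: [-1.5, 0.2, 5.6]
opening: 0.0159
```

```bash
python3 - <<'E'
from h import *
st()
p=shot('top','t1.png');find(p,('handle','socket_1'))
a=cv2.imread('pics/t1.png')[150:250,200:440];cv2.imwrite('pics/t1c.png',cv2.resize(a,(800,333),interpolation=cv2.INTER_CUBIC))
E
```

```text
4.9 tcp [ 0.5963 -0.28    0.072 ] force [-1.5  0.2  5.6] op 0.0159 q [-0.52  0.39  1.46 -0.    1.29 -0.42]
[[0.094, 0.996, 0.001], [0.996, -0.094, -0.001], [-0.001, 0.001, -1.0]]
handle {'xy': array([419.2, 195.3]), 'score': np.float64(0.74)} [ 0.6144 -0.2866  0.086 ]
socket_1 {'xy': array([315.8, 197.8]), 'score': np.float64(0.82)} [ 0.6083 -0.0108  0.066 ]
socket_1 {'xy': array([390. , 202.8]), 'score': np.float64(0.73)} [ 0.5963 -0.2112  0.066 ]
```

View pics/t1c.png

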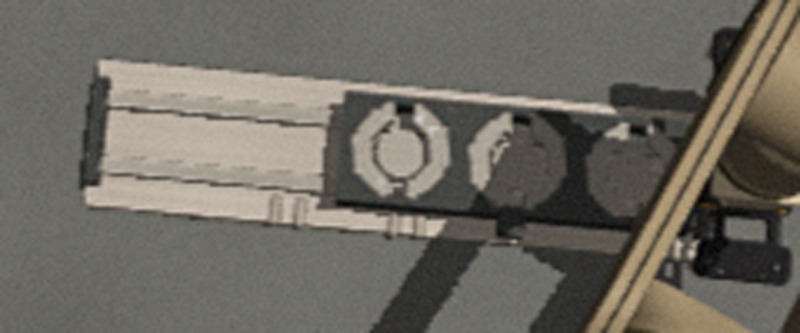

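Emit:
step_arm(deltas=[{"offset": [0.5,0,0],"roll": 0},{"offset": [1,0,0],"roll": 0},{"offset": [1,0,0],"roll": 0},{"offset": [1,0,0],"roll": 0},{"offset": [1,0,0],"roll": 0},{"offset": [1,0,0],"roll": 0},{"offset": [1,0,0],"roll": 0},{"offset": [0,0,0],"roll": 0}])

```text
t: 6.05
tool_pos: [0.6018, -0.2149, 0.072]
orientation: [2.323, 2.114, -0.001]
force: [-6.6, 0.5, 9.8]
opening: 0.016
```

Emit:
step_arm(deltas=[{"offset": [0.5,0,0],"roll": 0},{"offset": [0,0,0],"roll": 0}])

```text
t: 6.3
tool_pos: [0.6019, -0.2141, 0.072]
orientation: [2.322, 2.109, -0.007]
force: [-6.5, -15.8, 4.5]
opening: 0.0159
```

Emit:
step_arm(deltas=[{"offset": [0.5,0,0],"roll": 0},{"offset": [0,0,0],"roll": 0}])

```text
t: 6.55
tool_pos: [0.6021, -0.2117, 0.072]
orientation: [2.321, 2.106, -0.01]
force: [-5.3, -19.2, 4.4]
opening: 0.0157
```

Emit:
step_arm(deltas=[{"offset": [0.3,0,0],"roll": 0},{"offset": [0,0,0],"roll": 0}])

```text
t: 6.8
tool_pos: [0.6028, -0.2032, 0.072]
orientation: [2.324, 2.112, -0.002]
force: [-7.2, -0.5, 10.2]
opening: 0.0158
```

Emit:
step_arm(deltas=[{"offset": [0.3,0,0],"roll": 0},{"offset": [0,0,0],"roll": 0}])

```text
t: 7.05
tool_pos: [0.6031, -0.1992, 0.072]
orientation: [2.324, 2.114, -0.001]
force: [-7.7, 2.2, 11.3]
opening: 0.0157
```

Emit:
step_arm(deltas=[{"offset": [0.2,0,0],"roll": 0},{"offset": [0,0,0],"roll": 0}])

```text
t: 7.3
tool_pos: [0.6033, -0.1971, 0.072]
orientation: [-2.324, -2.114, 0.001]
force: [-7.5, 2.5, 10.4]
opening: 0.0158
```

Emit:
step_arm(deltas=[{"offset": [0.2,0,0],"roll": 0},{"offset": [0,0,0],"roll": 0}])

```text
t: 7.55
tool_pos: [0.6034, -0.1955, 0.072]
orientation: [2.324, 2.114, -0.002]
force: [-8.6, -0.2, 10.0]
opening: 0.0158
```

Emit:
step_arm(deltas=[{"offset": [0,0,0],"roll": 0},{"offset": [0,0,0],"roll": 0},{"offset": [0,0,0],"roll": 0},{"offset": [0,0,-4],"roll": 0},{"offset": [0,0,-5],"roll": 0},{"offset": [0,0,-5],"roll": 0},{"offset": [0,0,-4],"roll": 0},{"offset": [0,0,0],"roll": 0}], fingers=5)

```text
t: 8.55
tool_pos: [0.606, -0.1958, 0.2558]
orientation: [2.319, 2.109, 0.006]
force: [-0.2, -0.1, -0.4]
opening: 0.0498
```

```bash
python3 - <<'E'
from h import *
st();p=shot('wrist','w2.png');find(p)
p=shot('top','t2.png');find(p)
a=cv2.imread('pics/t2.png')[150:250,200:440];a=cv2.resize(a,(800,333),interpolation=cv2.INTER_CUBIC)
b=cv2.resize(cv2.imread('pics/w2.png')[0:240],(800,300))[:260]
cv2.imwrite('pics/v2.png',np.vstack([a,b]))
E
```

```text
8.55 tcp [ 0.606  -0.1958  0.2558] force [-0.2 -0.1 -0.4] op 0.0498 q [-0.39  0.21  1.33  0.    1.59 -0.3 ]
[[0.095, 0.995, 0.008], [0.995, -0.095, -0.003], [-0.002, 0.008, -1.0]]
handle {'xy': array([322.5, 222.2]), 'score': np.float64(0.9)} [ 0.6054 -0.1966  0.086 ]
socket_1 {'xy': array([320. , 131.9]), 'score': np.float64(0.58)} [ 0.6102 -0.1264  0.066 ]
cartridge_1 {'xy': array([134. , 250.9]), 'score': np.float64(0.86)} [ 0.428  -0.2169  0.046 ]
wrench_mid {'xy': array([271.1, 424.1]), 'score': np.float64(0.84)} [ 0.5184 -0.4588  0.    ]
handle {'xy': array([388.4, 196.4]), 'score': np.float64(0.71)} [ 0.6107 -0.2044  0.086 ]
socket_1 {'xy': array([358.4, 202.2]), 'score': np.float64(0.97)} [ 0.5972 -0.1259  0.066 ]
socket_1 {'xy': array([289. , 192.9]), 'score': np.float64(0.93)} [0.621  0.0617 0.066 ]
socket_1 {'xy': array([323.8, 197.9]), 'score': np.float64(0.58)} [ 0.6082 -0.0325  0.066 ]
cartridge_1 {'xy': array([213.5, 270.4]), 'score': np.float64(0.56)} [0.4107 0.2643 0.046 ]
cartridge_1 {'xy': array([296.8, 263.6]), 'score': np.float64(0.56)} [0.4309 0.0391 0.046 ]
piston_mid {'xy': array([128.7, 254.9]), 'score': np.float64(0.56)} [0.4514 0.4996 0.031 ]
wrench_mid {'xy': array([478. , 235.8]), 'score': np.float64(0.71)} [ 0.5145 -0.4655  0.    ]
```

View pics/v2.png

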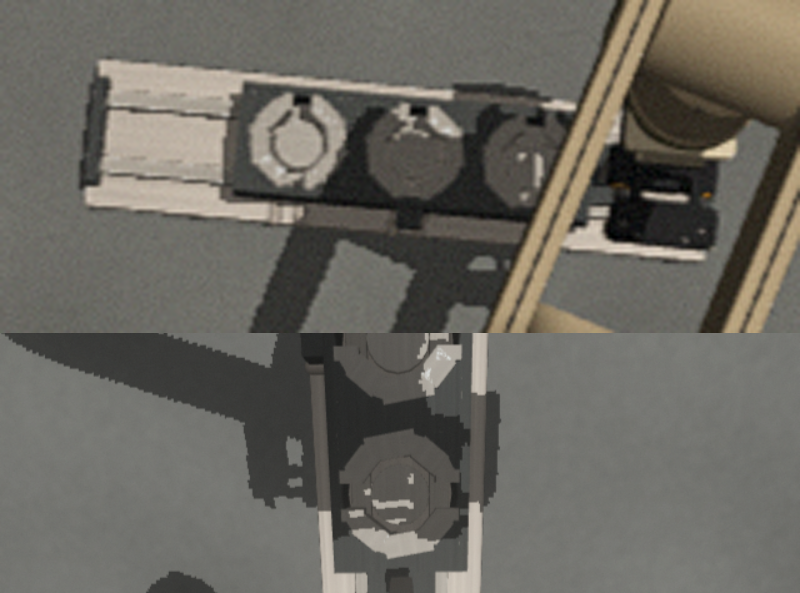

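Emit:
step_arm(deltas=[{"offset": [-0.7,-3.5,0],"roll": 0},{"offset": [-0.7,-3.5,0],"roll": 0},{"offset": [-0.7,-3.5,0],"roll": 0},{"offset": [-0.7,-3.5,0],"roll": 0},{"offset": [-1,-3.5,0],"roll": 0},{"offset": [0,0,0],"roll": 0},{"offset": [0,0,0],"roll": 0}], fingers=9.3)

```text
t: 10.02
tool_pos: [0.4265, -0.2163, 0.251]
orientation: [2.324, 2.112, 0.001]
force: [-0.7, 0.3, 0.1]
opening: 0.0928
```

```bash
cat >> h.py <<'E'
def bar(p,c,half=.06,save=None):
    """bar: bright pixels near cartridge at c (xy), top face at z=.092 -> centre, heading"""
    g=p['pixels'].astype(int); out=[]
    for d in cams.silhouettes(p,'cartridge_1'):
        if d['score']<.2: continue
        m=np.array(d['mask'])
        if np.linalg.norm(atz(p,d['xy'],.07)[:2]-np.array(c))>half: continue
        br=(m&(g.mean(2)>130)).astype(np.uint8)
        n,l,s,_=cv2.connectedComponentsWithStats(br)
        if n<2: continue
        k=1+np.argmax(s[1:,4]); v,u=np.nonzero(l==k)
        W=np.array([atz(p,q,.092)[:2] for q in zip(u,v)])
        (cx,cy),(w,h),a=cv2.minAreaRect((W*1000).astype(np.float32))
        a=np.deg2rad(a)+(0 if w>h else np.pi/2)
        print('bar c',round(cx/1000,4),round(cy/1000,4),'size',round(w),round(h),'heading',round(np.rad2deg(a)%180,1),'pix',len(v),u.min(),u.max(),v.min(),v.max())
E
python3 - <<'E'
from h import *
st();p=shot('wrist','w3.png');find(p,('cartridge_1',));bar(p,(.428,-.217))
E
```

```text
10.03 tcp [ 0.4265 -0.2163  0.251 ] force [-0.7  0.3  0.1] op 0.0928 q [-0.58 -0.22  1.77  0.    1.59 -0.48]
[[0.095, 0.995, 0.001], [0.995, -0.095, -0.0], [-0.0, 0.001, -1.0]]
cartridge_1 {'xy': array([327.4, 211.9]), 'score': np.float64(0.8)} [ 0.4291 -0.2163  0.046 ]
bar c 0.4268 -0.2181 size 48 12 heading 86.4 pix 888 317 333 197 256
```

View pics/w3.png

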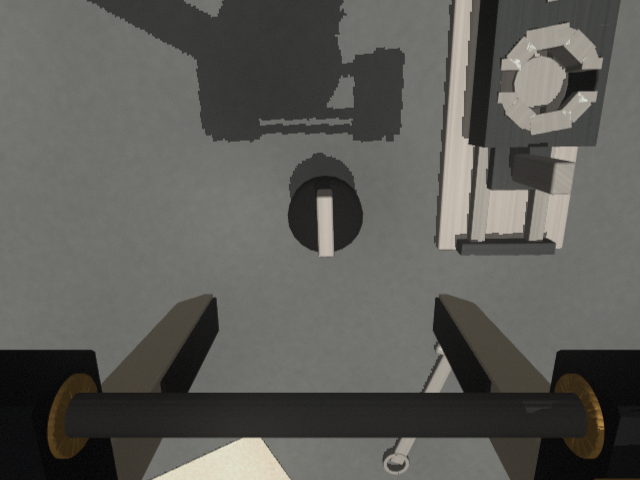

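Emit:
step_arm(deltas=[{"offset": [-0.2,0,2.7],"roll": -0.03},{"offset": [0,0,5],"roll": 0},{"offset": [0,0,5],"roll": 0},{"offset": [0,0,4],"roll": 0},{"offset": [0,0,2],"roll": 0},{"offset": [0,0,0],"roll": 0},{"offset": [0,0,0],"roll": 0}], fingers=5)

```text
t: 11.05
tool_pos: [0.4268, -0.2185, 0.0646]
orientation: [2.291, 2.148, 0.001]
force: [0.1, 0.0, -0.1]
opening: 0.0496
```

Emit:
step_arm(deltas=[{"offset": [0,0,0],"roll": 0},{"offset": [0,0,0],"roll": 0},{"offset": [0,0,0],"roll": 0},{"offset": [0,0,0],"roll": 0},{"offset": [0,0,0],"roll": 0},{"offset": [0,0,0],"roll": 0}], fingers=0, grip_force=50)

```text
t: 11.8
tool_pos: [0.4259, -0.2183, 0.0638]
orientation: [2.292, 2.148, 0.0]
force: [0.6, -0.0, 1.1]
opening: 0.0129
```

Emit:
step_arm(deltas=[{"offset": [0,0,-2],"roll": 0},{"offset": [0,0,-4],"roll": -0.15},{"offset": [0,0,-4],"roll": -0.18},{"offset": [0,0,-2.5],"roll": -0.18},{"offset": [0,0,0],"roll": -0.18},{"offset": [0,0,0],"roll": -0.18},{"offset": [0,0,0],"roll": -0.18},{"offset": [0,0,0],"roll": -0.18},{"offset": [0,0,0],"roll": -0.18},{"offset": [0,0,0],"roll": -0.12},{"offset": [0,0,0],"roll": 0}])

```text
t: 13.18
tool_pos: [0.4254, -0.218, 0.188]
orientation: [-0.167, -3.136, -0.001]
force: [0.6, -0.7, -2.8]
opening: 0.0124
```

```bash
python3 - <<'E'
from h import *
s=st();p=shot('wrist','w4.png');find(p,('cartridge_1','socket_1'))
M=R.from_rotvec(s['orientation']).as_matrix()
for t in ((.610,-.1258),(.6189,-.0313),(.6279,.0633)):
    print(np.round(M.T@(np.array([*t,s['tool_pos'][2]])-s['tool_pos'])*100,2))
print('yhead',np.rad2deg(np.arctan2(M[1,1],M[0,1])))
E
```

```text
13.18 tcp [ 0.4254 -0.218   0.188 ] force [ 0.6 -0.7 -2.8] op 0.0124 q [-0.58 -0.19  1.86 -0.    1.47 -2.05]
[[-0.994, 0.106, -0.001], [0.106, 0.994, 0.001], [0.001, 0.001, -1.0]]
[-1.737e+01  1.113e+01 -1.000e-02]
[-1.725e+01  2.062e+01 -1.000e-02]
[-17.14  30.13  -0.  ]
yhead 83.89277622414237
```

View pics/w4.png

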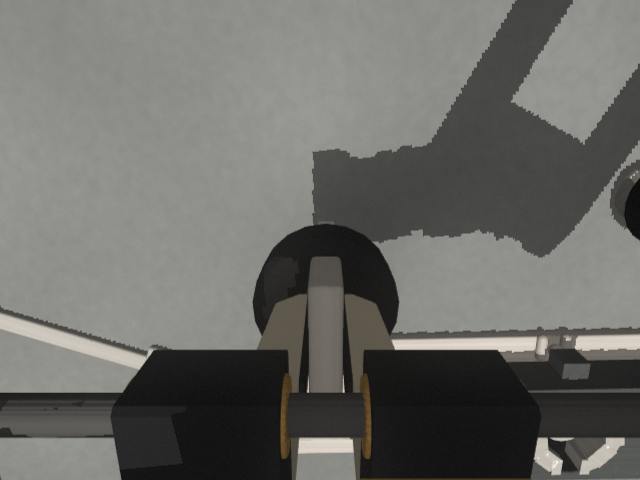

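Emit:
step_arm(deltas=[{"offset": [-1.4,3.0,0],"roll": -0.02},{"offset": [-1.4,3.2,0],"roll": 0},{"offset": [-1.4,3.2,0],"roll": 0},{"offset": [-1.4,3.2,0],"roll": 0},{"offset": [-1.4,3.2,0],"roll": 0},{"offset": [-1.5,3.0,0],"roll": 0},{"offset": [0,0,0],"roll": 0},{"offset": [0,0,0],"roll": 0}])

```text
t: 14.32
tool_pos: [0.5268, -0.0389, 0.1884]
orientation: [-0.135, -3.138, 0.001]
force: [-0.2, -0.9, -2.3]
opening: 0.0128
```

```bash
python3 - <<'E'
from h import *
import pickle
s=st();p=shot('wrist','w5.png');find(p,('cartridge_1','socket_1','handle'));pickle.dump({k:p[k] for k in ('fx','fy','cx','cy','extrinsics')},open('w5.pkl','wb'))
E
```

```text
14.32 tcp [ 0.5268 -0.0389  0.1884] force [-0.2 -0.9 -2.3] op 0.0128 q [-0.17 -0.05  1.73 -0.    1.46 -1.65]
[[-0.996, 0.086, -0.001], [0.086, 0.996, -0.0], [0.001, -0.0, -1.0]]
cartridge_1 {'xy': array([435.7,  88.2]), 'score': np.float64(0.87)} [0.4348 0.0457 0.046 ]
cartridge_1 {'xy': array([117.7, 364.9]), 'score': np.float64(0.72)} [ 0.6286 -0.2198  0.046 ]
socket_1 {'xy': array([466.2, 351.2]), 'score': np.float64(0.95)} [0.6278 0.0619 0.066 ]
socket_1 {'xy': array([220.1, 347.7]), 'score': np.float64(0.72)} [ 0.6087 -0.1258  0.066 ]
handle {'xy': array([118.9, 366.4]), 'score': np.float64(0.71)} [ 0.6063 -0.1946  0.086 ]
```

View pics/w5.png

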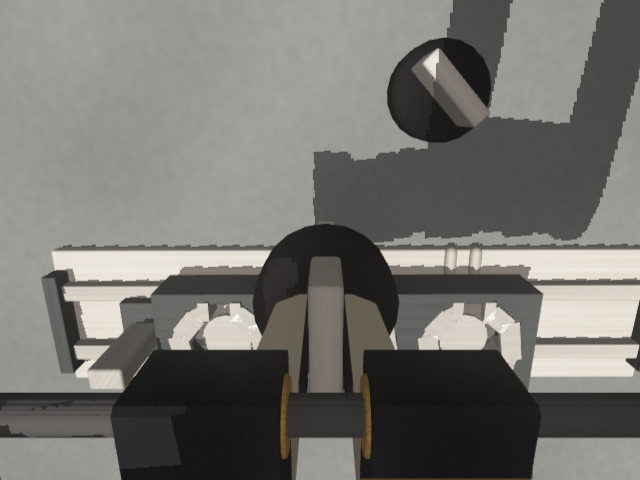

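Emit:
step_arm(deltas=[{"offset": [-2.2,-2.0,0],"roll": 0},{"offset": [-2.2,-2.0,0],"roll": 0},{"offset": [-2.2,-2.0,0],"roll": 0},{"offset": [-2.3,-2.0,0],"roll": 0},{"offset": [0,0,2.5],"roll": 0},{"offset": [0,0,2.0],"roll": 0},{"offset": [0,0,0],"roll": 0},{"offset": [0,0,0],"roll": 0}])

```text
t: 15.52
tool_pos: [0.6091, -0.1258, 0.1443]
orientation: [0.135, 3.138, -0.0]
force: [-0.8, 0.8, -1.4]
opening: 0.0129
```

```bash
cat >> h.py <<'E'
S={1:(.609,-.1258),2:(.6177,-.0313),3:(.6263,.063)}
def to(t,z=None):
    s=st();M=R.from_rotvec(s['orientation']).as_matrix()
    print('offset cm',np.round(M.T@(np.array([*t,z if z else s['tool_pos'][2]])-s['tool_pos'])*100,2),'yhead',round(np.rad2deg(np.arctan2(M[1,1],M[0,1])),2))
E
python3 - <<'E'
from h import *
to(S[1],.130)
p=shot('scene','s5.png');o=proj(p,(.61,-.13,.08)).astype(int);a=cv2.imread('pics/s5.png')[o[1]-60:o[1]+50,o[0]-80:o[0]+80];cv2.imwrite('pics/s5c.png',cv2.resize(a,(800,550),interpolation=cv2.INTER_CUBIC))
E
```

```text
15.53 tcp [ 0.6091 -0.1258  0.1443] force [-0.8  0.8 -1.4] op 0.0129 q [-0.29  0.23  1.51 -0.    1.4  -1.77]
[[-0.996, 0.086, 0.001], [0.086, 0.996, -0.0], [-0.001, -0.0, -1.0]]
offset cm [0.01 0.   1.43] yhead 85.09
```

View pics/s5c.png

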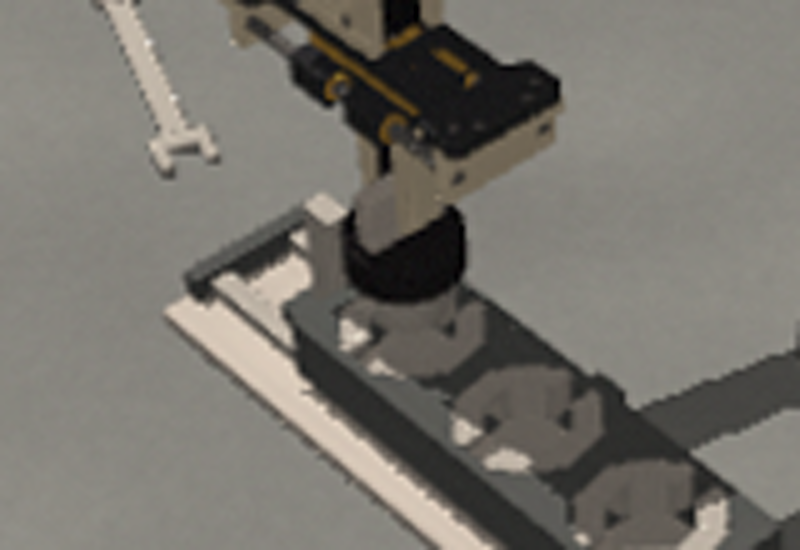

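Emit:
step_arm(deltas=[{"offset": [0,0,0.7],"roll": 0},{"offset": [0,0,0.7],"roll": 0},{"offset": [0,0,0.7],"roll": 0},{"offset": [0,0,0],"roll": 0}])

```text
t: 16.08
tool_pos: [0.6083, -0.1256, 0.1214]
orientation: [-0.135, -3.137, -0.001]
force: [0.4, 0.5, -3.4]
opening: 0.0126
```

Emit:
step_arm(deltas=[{"offset": [0,0,0.4],"roll": 0},{"offset": [0,0,0.4],"roll": 0},{"offset": [0,0,0],"roll": 0}])

```text
t: 16.45
tool_pos: [0.6087, -0.1258, 0.1141]
orientation: [-0.135, -3.138, -0.0]
force: [0.4, -0.4, -3.0]
opening: 0.0128
```

Emit:
step_arm(deltas=[{"offset": [0,0,0.5],"roll": 0},{"offset": [0,0,0.5],"roll": 0},{"offset": [0,0,0.4],"roll": 0},{"offset": [0,0,0],"roll": 0},{"offset": [0,0,0],"roll": 0}])

```text
t: 17.08
tool_pos: [0.6096, -0.126, 0.1018]
orientation: [0.135, 3.137, -0.001]
force: [-3.1, 0.3, 7.0]
opening: 0.0124
```

Emit:
step_arm(deltas=[{"offset": [0,0,0.25],"roll": 0},{"offset": [0,0,0],"roll": 0},{"offset": [0,0,0],"roll": 0}])

```text
t: 17.45
tool_pos: [0.6096, -0.126, 0.0996]
orientation: [0.134, 3.137, -0.001]
force: [-4.1, 0.5, 8.8]
opening: 0.0126
```

Depth ≈30.4 mm. Now turn clockwise (positive roll about the downward tool z).

Emit:
step_arm(deltas=[{"offset": [0,0,0.05],"roll": 0.1},{"offset": [0,0,0],"roll": 0.12},{"offset": [0,0,0],"roll": 0.12},{"offset": [0,0,0],"roll": 0}])

```text
t: 17.95
tool_pos: [0.6102, -0.1259, 0.0995]
orientation: [0.666, 3.067, 0.0]
force: [-0.2, 2.1, 8.7]
opening: 0.0123
```

```bash
python3 - <<'E'
from h import *
to(S[1],.1); print(np.round(robot.read_state()['wrist_torque'],2))
E
```

```text
17.95 tcp [ 0.6102 -0.1259  0.0995] force [-0.2  2.1  8.7] op 0.0123 q [-0.29  0.27  1.55  0.    1.32 -1.43]
[[-0.91, 0.415, 0.003], [0.415, 0.91, -0.0], [-0.003, 0.001, -1.0]]
offset cm [ 0.12 -0.04 -0.05] yhead 65.51
[ 0.36  0.17 -0.06]
```

Emit:
step_arm(deltas=[{"offset": [0,0,0],"roll": 0.15},{"offset": [0,0,0],"roll": 0.15},{"offset": [0,0,0],"roll": 0.15},{"offset": [0,0,0],"roll": 0.15},{"offset": [0,0,0],"roll": 0.15},{"offset": [0,0,0],"roll": 0.15},{"offset": [0,0,0],"roll": 0.12},{"offset": [0,0,0],"roll": 0.06},{"offset": [0,0,0],"roll": 0}])

```text
t: 19.08
tool_pos: [0.6105, -0.126, 0.0997]
orientation: [2.147, 2.289, 0.003]
force: [-1.2, 0.7, 9.2]
opening: 0.013
```

```bash
python3 - <<'E'
from h import *
to(S[1],.1); print(np.round(robot.read_state()['wrist_torque'],2))
E
```

```text
19.07 tcp [ 0.6105 -0.126   0.0997] force [-1.2  0.7  9.2] op 0.013 q [-0.29  0.27  1.55  0.    1.32 -0.35]
[[-0.064, 0.998, 0.003], [0.998, 0.064, -0.001], [-0.001, 0.003, -1.0]]
offset cm [ 0.03 -0.15 -0.04] yhead 3.68
[ 0.2   0.16 -0.05]
```

Emit:
step_arm(deltas=[{"offset": [0,0,0],"roll": 0.05},{"offset": [0,0,0],"roll": 0.03},{"offset": [0,0,0],"roll": 0}])

```text
t: 19.45
tool_pos: [0.6095, -0.126, 0.0995]
orientation: [2.237, 2.204, 0.001]
force: [-5.6, 1.4, 12.0]
opening: 0.0124
```

```bash
python3 - <<'E'
from h import *
to(S[1],.1); print(np.round(robot.read_state()['wrist_torque'],2))
E
```

```text
19.45 tcp [ 0.6095 -0.126   0.0995] force [-5.6  1.4 12. ] op 0.0124 q [-0.29  0.27  1.55 -0.    1.32 -0.27]
[[0.015, 1.0, 0.001], [1.0, -0.015, -0.0], [-0.0, 0.001, -1.0]]
offset cm [ 0.01 -0.05 -0.05] yhead -0.85
[0.3  1.05 0.42]
```

Emit:
step_arm(deltas=[{"offset": [0,0,0],"roll": 0},{"offset": [0,0,0],"roll": 0},{"offset": [0,0,0],"roll": 0},{"offset": [0,0,-3],"roll": 0},{"offset": [0,0,-4],"roll": 0},{"offset": [0,0,-4],"roll": 0},{"offset": [0,0,-4],"roll": 0},{"offset": [0,0,0],"roll": 0},{"offset": [0,0,0],"roll": 0}], fingers=5)

```text
t: 20.58
tool_pos: [0.6088, -0.1259, 0.2468]
orientation: [-2.238, -2.204, 0.0]
force: [-0.5, -0.0, 0.2]
opening: 0.05
```

```bash
python3 - <<'E'
from h import *
st()
p=shot('wrist','w6.png');find(p,('cartridge_1','socket_1','handle'),{'cartridge_1':.0875})
E
```

```text
20.57 tcp [ 0.6088 -0.1259  0.2468] force [-0.5 -0.   0.2] op 0.05 q [-0.29  0.18  1.38  0.    1.58 -0.27]
[[0.015, 1.0, -0.001], [1.0, -0.015, 0.0], [0.0, -0.001, -1.0]]
cartridge_1 {'xy': array([329. , 223.7]), 'score': np.float64(0.81)} [ 0.6122 -0.125   0.0875]
cartridge_1 {'xy': array([255.8, 479. ]), 'score': np.float64(0.41)} [ 0.5385 -0.3773  0.0875]
socket_1 {'xy': array([334.6,  96.4]), 'score': np.float64(0.91)} [ 0.6178 -0.0293  0.066 ]
handle {'xy': array([320.7, 304. ]), 'score': np.float64(0.83)} [ 0.6044 -0.1947  0.086 ]
```

View pics/w6.png

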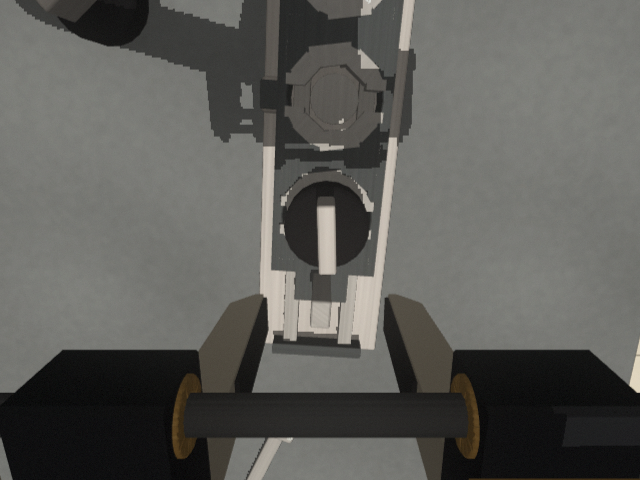

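```bash
sed -i 's/def bar(p,c,half=.06,save=None)/def bar(p,c,half=.06,zt=.092)/; s/atz(p,q,.092)/atz(p,q,zt)/' h.py; cat >> h.py <<'E'
def tri(name,c,z,shots=('wrist','scene','top')):
    A=[];b=[]
    for n in shots:
        p=shot(n)
        for d in cams.pinpoint(p,name):
            if d['score']>.3 and np.linalg.norm(atz(p,d['xy'],z)[:2]-np.array(c))<.035:
                o,v=ray(p,d['xy']);v/=np.linalg.norm(v);P=np.eye(3)-np.outer(v,v);A.append(P);b.append(P@o);print(n,round(d['score'],2),np.round(atz(p,d['xy'],z),4));break
    print('tri',np.round(np.linalg.solve(sum(A),sum(b)),4))
E
python3 - <<'E'
from h import *
p=shot('wrist');bar(p,(.61,-.126),zt=.1335)
tri('cartridge_1',(.61,-.126),.0875)
p=shot('scene','s7.png');o=proj(p,(.61,-.13,.08)).astype(int);a=cv2.imread('pics/s7.png')[o[1]-60:o[1]+50,o[0]-80:o[0]+80];cv2.imwrite('pics/s7c.png',cv2.resize(a,(800,550),interpolation=cv2.INTER_CUBIC))
E
```

```text
bar c 0.6101 -0.1256 size 12 49 heading 90.6 pix 1197 318 336 207 275
wrist 0.57 [ 0.6118 -0.1254  0.0875]
scene 0.74 [ 0.6083 -0.1278  0.0875]
top 0.42 [ 0.6128 -0.1218  0.0875]
tri [ 0.612  -0.1227  0.0937]
```

View pics/s7c.png

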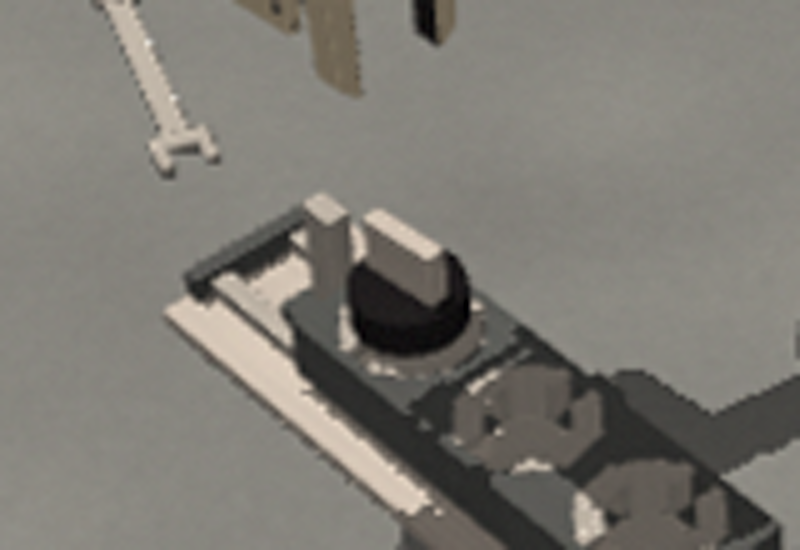

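```bash
cat >> h.py <<'E'
def barz(c,z=.1335,save=None):
    """triangulate bar top centre from wrist (bright bar) and scene (bright top face)"""
    p=shot('wrist');q=shot('scene');bar(p,c,zt=z)
    for zz in (.1275,.1335,.1385):
        g=q['pixels'].mean(2);u,v=proj(q,(*c,zz));print(zz,np.round([u,v],1))
    u,v=proj(q,(*c,z)).astype(int)
    w=q['pixels'][v-14:v+14,u-18:u+18].mean(2)
    m=(w>170).astype(np.uint8);n,l,s,cc=cv2.connectedComponentsWithStats(m)
    for k in range(1,n):
        if s[k,4]>8: print('blob',s[k,4],np.round(cc[k]+[u-18,v-14],1))
E
python3 - <<'E'
from h import *
barz((.6101,-.1256))
E
```

```text
bar c 0.6101 -0.1254 size 12 48 heading 90.5 pix 1183 317 335 206 273
0.1275 [260.6 213.1]
0.1335 [260.4 211.4]
0.1385 [260.3 210. ]
blob 22 [244.6 206.1]
blob 51 [259.9 211.1]
blob 11 [251.3 213.3]
```

Emit:
step_arm(deltas=[{"offset": [2.8,-2.9,0],"roll": 0},{"offset": [2.8,-3,0],"roll": 0},{"offset": [2.8,-3,0],"roll": 0},{"offset": [2.8,-3,0],"roll": 0},{"offset": [2.8,-3,0],"roll": 0},{"offset": [2.8,-2.9,0],"roll": 0},{"offset": [0,0,0],"roll": -0.15},{"offset": [0,0,0],"roll": -0.18},{"offset": [0,0,0],"roll": -0.18},{"offset": [0,0,0],"roll": -0.18},{"offset": [0,0,0],"roll": -0.18},{"offset": [0,0,0],"roll": -0.18}])

```text
t: 22.88
tool_pos: [0.4336, 0.0448, 0.2479]
orientation: [0.822, 3.032, 0.0]
force: [-0.1, 0.5, 0.7]
opening: 0.05
```

Emit:
step_arm(deltas=[{"offset": [0,0,0],"roll": -0.18},{"offset": [0,0,0],"roll": -0.18},{"offset": [0,0,0],"roll": -0.18},{"offset": [0,0,0],"roll": -0.18},{"offset": [0,0,0],"roll": -0.18},{"offset": [0,0,0],"roll": -0.18},{"offset": [0,0,0],"roll": -0.07},{"offset": [0,0,0],"roll": 0}])

```text
t: 23.88
tool_pos: [0.4336, 0.0448, 0.2478]
orientation: [-0.949, 2.995, -0.0]
force: [-0.7, -0.4, -0.3]
opening: 0.0499
```

```bash
python3 - <<'E'
from h import *
p=shot('wrist','w8.png');find(p,('cartridge_1',));bar(p,(.434,.045));to((.434,.045))
E
```

```text
cartridge_1 {'xy': array([524. , 321.7]), 'score': np.float64(0.88)} [0.4123 0.2628 0.046 ]
cartridge_1 {'xy': array([322.7, 215.8]), 'score': np.float64(0.75)} [0.4384 0.0457 0.046 ]
cartridge_1 {'xy': array([ 32.8, 273.4]), 'score': np.float64(0.7)} [ 0.6373 -0.142   0.046 ]
bar c 0.4277 0.039 size 24 12 heading 38.3 pix 460 315 331 198 228
24.02 tcp [0.4335 0.0447 0.2477] force [-0.   0.1  0.1] op 0.0502 q [-0.01 -0.34  1.87 -0.    1.61 -2.2 ]
[[-0.818, -0.575, 0.0], [-0.575, 0.818, -0.0], [-0.0, -0.0, -1.0]]
offset cm [-0.05 -0.01  0.  ] yhead 125.1
```

```bash
sed -i 's/def bar(p,c,half=.06,zt=.092)/def bar(p,c,half=.06,zt=.092,th=130)/; s/g.mean(2)>130/g.mean(2)>th/' h.py
python3 - <<'E'
from h import *
p=shot('wrist')
for th in (50,65,80,100): bar(p,(.434,.045),th=th)
a=cv2.imread('pics/w8.png')[150:300,220:420];cv2.imwrite('pics/w8c.png',cv2.resize(a,(600,450)))
E
```

```text
bar c 0.4354 0.0439 size 56 15 heading 38.8 pix 1153 314 334 189 258
bar c 0.435 0.0446 size 55 14 heading 35.9 pix 1112 314 333 190 258
bar c 0.4353 0.0449 size 54 14 heading 35.8 pix 1061 314 333 191 258
bar c 0.4371 0.0456 size 48 12 heading 35.3 pix 763 315 331 197 257
```

View pics/w8c.png

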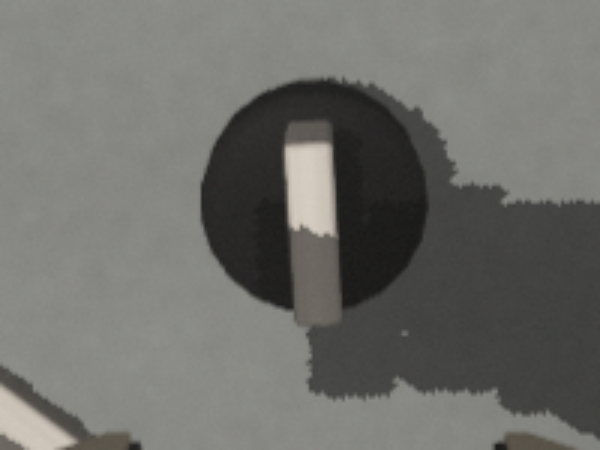

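Emit:
step_arm(deltas=[{"offset": [-0.35,-0.15,2.4],"roll": 0},{"offset": [0,0,5],"roll": 0},{"offset": [0,0,5],"roll": 0},{"offset": [0,0,4],"roll": 0},{"offset": [0,0,2],"roll": 0},{"offset": [0,0,0],"roll": 0},{"offset": [0,0,0],"roll": 0}], fingers=5)

```text
t: 25.15
tool_pos: [0.4381, 0.0456, 0.0648]
orientation: [-0.949, 2.993, -0.001]
force: [-0.3, 1.0, 0.3]
opening: 0.05
```

Emit:
step_arm(deltas=[{"offset": [0,0,0],"roll": 0},{"offset": [0,0,0],"roll": 0},{"offset": [0,0,0],"roll": 0},{"offset": [0,0,0],"roll": 0},{"offset": [0,0,0],"roll": 0},{"offset": [0,0,0],"roll": 0}], fingers=0, grip_force=50)

```text
t: 25.9
tool_pos: [0.4373, 0.0456, 0.0637]
orientation: [-0.95, 2.994, 0.0]
force: [-0.2, -0.0, 0.8]
opening: 0.0124
```

Emit:
step_arm(deltas=[{"offset": [0,0,-2],"roll": 0},{"offset": [0,0,-4],"roll": 0.15},{"offset": [0,0,-4],"roll": 0.18},{"offset": [0,0,-2.5],"roll": 0.18},{"offset": [0,0,0],"roll": 0.18},{"offset": [0,0,0],"roll": 0},{"offset": [0,0,0],"roll": 0}])

```text
t: 26.78
tool_pos: [0.4367, 0.0456, 0.1878]
orientation: [-0.112, -3.138, 0.0]
force: [0.4, 0.1, -2.1]
opening: 0.0129
```

```bash
python3 - <<'E'
from h import *
to(S[2]);to(S[3])
E
```

```text
26.77 tcp [0.4367 0.0456 0.1878] force [ 0.4  0.1 -2.1] op 0.0129 q [-0.01 -0.3   1.95  0.    1.49 -1.51]
[[-0.997, 0.072, -0.002], [0.072, 0.997, 0.0], [0.002, -0.0, -1.0]]
offset cm [-18.61  -6.37  -0.03] yhead 85.89
26.77 tcp [0.4367 0.0456 0.1878] force [ 0.4  0.1 -2.1] op 0.0129 q [-0.01 -0.3   1.95  0.    1.49 -1.51]
[[-0.997, 0.072, -0.002], [0.072, 0.997, 0.0], [0.002, -0.0, -1.0]]
offset cm [-18.79   3.1   -0.03] yhead 85.89
```

Emit:
step_arm(deltas=[{"offset": [-3.0,-1.0,0],"roll": 0.014},{"offset": [-3.2,-1.1,0],"roll": 0},{"offset": [-3.2,-1.1,0],"roll": 0},{"offset": [-3.2,-1.1,0],"roll": 0},{"offset": [-3.0,-1.0,0],"roll": 0},{"offset": [-3.0,-1.0,0],"roll": 0},{"offset": [0,0,2.5],"roll": 0},{"offset": [0,0,2.0],"roll": 0},{"offset": [0,0,0],"roll": 0},{"offset": [0,0,0],"roll": 0}])

```text
t: 28.02
tool_pos: [0.617, -0.0333, 0.1441]
orientation: [0.14, 3.138, -0.0]
force: [0.0, 0.1, -1.2]
opening: 0.0127
```

```bash
python3 - <<'E'
from h import *
to((.618,-.0308),.122)
E
```

```text
28.02 tcp [ 0.617  -0.0333  0.1441] force [ 0.   0.1 -1.2] op 0.0127 q [-0.14  0.22  1.52 -0.    1.4  -1.62]
[[-0.996, 0.089, 0.0], [0.089, 0.996, -0.0], [-0.0, -0.0, -1.0]]
offset cm [-0.08  0.26  2.21] yhead 84.91
```

Emit:
step_arm(deltas=[{"offset": [-0.1,0.25,0],"roll": 0},{"offset": [0,0,0.7],"roll": 0},{"offset": [0,0,0.7],"roll": 0},{"offset": [0,0,0.7],"roll": 0},{"offset": [0,0,0],"roll": 0}])

```text
t: 28.65
tool_pos: [0.6175, -0.031, 0.1214]
orientation: [-0.141, -3.136, -0.0]
force: [-0.2, -0.5, -1.4]
opening: 0.0127
```

Emit:
step_arm(deltas=[{"offset": [0,0,0.4],"roll": 0},{"offset": [0,0,0.4],"roll": 0},{"offset": [0,0,0],"roll": 0}])

```text
t: 29.02
tool_pos: [0.618, -0.0311, 0.1142]
orientation: [-0.141, -3.138, -0.0]
force: [0.3, -0.0, -1.7]
opening: 0.0128
```

Emit:
step_arm(deltas=[{"offset": [0,0,0.5],"roll": 0},{"offset": [0,0,0.5],"roll": 0},{"offset": [0,0,0.4],"roll": 0},{"offset": [0,0,0.25],"roll": 0},{"offset": [0,0,0],"roll": 0},{"offset": [0,0,0],"roll": 0}])

```text
t: 29.78
tool_pos: [0.619, -0.0312, 0.0997]
orientation: [0.141, 3.137, -0.0]
force: [-3.9, 0.3, 10.0]
opening: 0.0131
```

Emit:
step_arm(deltas=[{"offset": [0,0,0.05],"roll": 0.12},{"offset": [0,0,0],"roll": 0.15},{"offset": [0,0,0],"roll": 0.15},{"offset": [0,0,0],"roll": 0.15},{"offset": [0,0,0],"roll": 0.15},{"offset": [0,0,0],"roll": 0.15},{"offset": [0,0,0],"roll": 0.15},{"offset": [0,0,0],"roll": 0.15},{"offset": [0,0,0],"roll": 0.15},{"offset": [0,0,0],"roll": 0.1},{"offset": [0,0,0],"roll": 0.06},{"offset": [0,0,0],"roll": 0}])

```text
t: 31.28
tool_pos: [0.618, -0.0312, 0.0994]
orientation: [2.221, 2.222, -0.001]
force: [-9.7, -1.5, 13.9]
opening: 0.0124
```

```bash
python3 - <<'E'
from h import *
to((.618,-.0308),.1); print(np.round(robot.read_state()['wrist_torque'],2))
E
```

```text
31.27 tcp [ 0.618  -0.0312  0.0994] force [-9.7 -1.5 13.9] op 0.0124 q [-0.13  0.26  1.56 -0.    1.32 -0.13]
[[-0.001, 1.0, -0.0], [1.0, 0.001, -0.0], [-0.0, -0.0, -1.0]]
offset cm [ 0.04 -0.   -0.06] yhead 0.04
[0.03 1.74 0.35]
```

Stop felt. Release, rise, and check.

Emit:
step_arm(deltas=[{"offset": [0,0,0],"roll": 0},{"offset": [0,0,0],"roll": 0},{"offset": [0,0,0],"roll": 0},{"offset": [0,0,-3],"roll": 0},{"offset": [0,0,-4],"roll": 0},{"offset": [0,0,-4],"roll": 0},{"offset": [0,0,-4],"roll": 0},{"offset": [0,0,0],"roll": 0},{"offset": [0,0,0],"roll": 0}], fingers=5)

```text
t: 32.4
tool_pos: [0.6181, -0.0311, 0.2469]
orientation: [-2.22, -2.222, 0.0]
force: [-0.0, -0.5, -1.0]
opening: 0.0501
```

```bash
python3 - <<'E'
from h import *
barz((.618,-.031)); p=shot('wrist','w9.png');find(p,('cartridge_1','socket_1','handle'),{'cartridge_1':.0875});bar(p,(.618,-.031),zt=.1335,th=100)
p=shot('top','t9.png');find(p,('cartridge_1',))
E
```

```text
bar c 0.6184 -0.03 size 12 49 heading 91.4 pix 1205 316 334 205 273
0.1275 [284.3 231.5]
0.1335 [284.2 229.8]
0.1385 [284.1 228.4]
blob 56 [283.8 229.8]
cartridge_1 {'xy': array([326.1, 224.8]), 'score': np.float64(0.64)} [ 0.6181 -0.0306  0.0875]
cartridge_1 {'xy': array([314.8, 332.1]), 'score': np.float64(0.62)} [ 0.6086 -0.1247  0.0875]
socket_1 {'xy': array([334.4,  98.5]), 'score': np.float64(0.96)} [0.6243 0.0642 0.066 ]
handle {'xy': array([308.9, 401.8]), 'score': np.float64(0.79)} [ 0.6028 -0.1958  0.086 ]
bar c 0.6184 -0.0297 size 12 49 heading 91.5 pix 1250 317 336 205 274
cartridge_1 {'xy': array([214.3, 267.4]), 'score': np.float64(0.84)} [0.4188 0.2623 0.046 ]
cartridge_1 {'xy': array([327.1, 195.4]), 'score': np.float64(0.5)} [ 0.618  -0.0419  0.046 ]
cartridge_1 {'xy': array([359.4, 197.6]), 'score': np.float64(0.48)} [ 0.6127 -0.1302  0.046 ]
```

Emit:
step_arm(deltas=[{"offset": [3.4,-2.4,0],"roll": 0},{"offset": [3.8,-2.6,0],"roll": 0},{"offset": [3.8,-2.6,0],"roll": 0},{"offset": [3.8,-2.6,0],"roll": 0},{"offset": [3.8,-2.6,0],"roll": 0},{"offset": [3.8,-2.6,0],"roll": 0},{"offset": [3.8,-2.6,0],"roll": 0},{"offset": [3.2,-2.5,0],"roll": 0},{"offset": [0,0,0],"roll": -0.15},{"offset": [0,0,0],"roll": -0.15},{"offset": [0,0,0],"roll": -0.136},{"offset": [0,0,0],"roll": 0}])

```text
t: 34.4
tool_pos: [0.413, 0.2628, 0.2478]
orientation: [1.688, 2.649, 0.0]
force: [0.6, 0.4, -1.1]
opening: 0.0499
```

```bash
python3 - <<'E'
from h import *
p=shot('wrist','w10.png');find(p,('cartridge_1',))
for th in (100,130): bar(p,(.413,.2625),th=th)
to((.413,.2625))
E
```

```text
cartridge_1 {'xy': array([324.5, 206.9]), 'score': np.float64(0.73)} [0.411  0.2676 0.046 ]
bar c 0.4139 0.2662 size 13 49 heading 116.2 pix 987 318 336 191 252
bar c 0.4136 0.2659 size 12 49 heading 117.4 pix 942 318 335 191 252
34.6 tcp [0.413  0.2627 0.2477] force [ 0.3 -0.2 -0.4] op 0.0498 q [ 0.46 -0.18  1.74  0.    1.58  0.03]
[[-0.421, 0.907, 0.0], [0.907, 0.421, 0.0], [0.0, 0.0, -1.0]]
offset cm [-0.02 -0.01 -0.  ] yhead 24.9
```

View pics/w10.png

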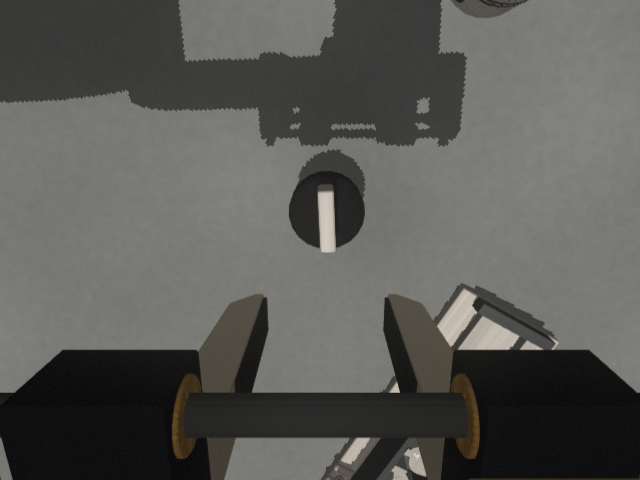

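Emit:
step_arm(deltas=[{"offset": [0.27,0.15,2.4],"roll": -0.03},{"offset": [0,0,5],"roll": 0},{"offset": [0,0,5],"roll": 0},{"offset": [0,0,4],"roll": 0},{"offset": [0,0,2],"roll": 0},{"offset": [0,0,0],"roll": 0},{"offset": [0,0,0],"roll": 0}], fingers=5)

```text
t: 35.48
tool_pos: [0.4139, 0.2662, 0.0648]
orientation: [1.648, 2.674, 0.002]
force: [0.6, 0.7, 0.2]
opening: 0.0497
```

Emit:
step_arm(deltas=[{"offset": [0,0,0],"roll": 0},{"offset": [0,0,0],"roll": 0},{"offset": [0,0,0],"roll": 0},{"offset": [0,0,0],"roll": 0},{"offset": [0,0,0],"roll": 0},{"offset": [0,0,0],"roll": 0}], fingers=0, grip_force=50)

```text
t: 36.22
tool_pos: [0.4131, 0.2658, 0.0637]
orientation: [-1.647, -2.675, 0.0]
force: [-1.2, 0.5, 2.0]
opening: 0.0129
```

Emit:
step_arm(deltas=[{"offset": [0,0,-2],"roll": 0},{"offset": [0,0,-4],"roll": -0.15},{"offset": [0,0,-4],"roll": -0.18},{"offset": [0,0,-2.5],"roll": -0.18},{"offset": [0,0,0],"roll": -0.18},{"offset": [0,0,0],"roll": -0.18},{"offset": [0,0,0],"roll": -0.15},{"offset": [0,0,0],"roll": 0},{"offset": [0,0,0],"roll": 0}])

```text
t: 37.35
tool_pos: [0.4129, 0.2657, 0.1882]
orientation: [-0.137, -3.138, 0.001]
force: [-0.4, 0.1, -2.9]
opening: 0.0127
```

```bash
python3 - <<'E'
from h import *
to((.6265,.0637))
E
```

```text
37.35 tcp [0.4129 0.2657 0.1882] force [-0.4  0.1 -2.9] op 0.0127 q [ 0.47 -0.15  1.82  0.    1.47 -1.02]
[[-0.996, 0.087, -0.001], [0.087, 0.996, -0.0], [0.001, -0.0, -1.0]]
offset cm [-2.303e+01 -1.826e+01 -1.000e-02] yhead 85.01
```

Emit:
step_arm(deltas=[{"offset": [-3.0,-2.4,0],"roll": 0},{"offset": [-3.4,-2.7,0],"roll": 0},{"offset": [-3.4,-2.7,0],"roll": 0},{"offset": [-3.4,-2.7,0],"roll": 0},{"offset": [-3.4,-2.7,0],"roll": 0},{"offset": [-3.4,-2.7,0],"roll": 0},{"offset": [-3.0,-2.4,0],"roll": 0},{"offset": [0,0,2.5],"roll": 0},{"offset": [0,0,2.0],"roll": 0},{"offset": [0,0,0],"roll": 0},{"offset": [0,0,0],"roll": 0}])

```text
t: 38.72
tool_pos: [0.627, 0.0647, 0.1442]
orientation: [0.131, 3.138, 0.0]
force: [0.1, -0.4, -3.6]
opening: 0.0123
```

```bash
python3 - <<'E'
from h import *
to((.6265,.0637),.122)
E
```

```text
38.73 tcp [0.627  0.0647 0.1442] force [ 0.1 -0.4 -3.6] op 0.0123 q [ 0.02  0.25  1.48  0.    1.4  -1.47]
[[-0.997, 0.084, 0.0], [0.084, 0.997, 0.0], [-0.0, 0.0, -1.0]]
offset cm [ 0.05 -0.11  2.22] yhead 85.21
```

Emit:
step_arm(deltas=[{"offset": [0.05,-0.1,0],"roll": 0},{"offset": [0,0,0.7],"roll": 0},{"offset": [0,0,0.7],"roll": 0},{"offset": [0,0,0.7],"roll": 0},{"offset": [0,0,0],"roll": 0}])

```text
t: 39.35
tool_pos: [0.6257, 0.0632, 0.1213]
orientation: [-0.132, -3.137, 0.0]
force: [-1.3, -0.0, -2.9]
opening: 0.0128
```

Emit:
step_arm(deltas=[{"offset": [0,0,0.4],"roll": 0},{"offset": [0,0,0.4],"roll": 0},{"offset": [0,0,0],"roll": 0}])

```text
t: 39.72
tool_pos: [0.6263, 0.0632, 0.1142]
orientation: [-0.131, -3.138, 0.0]
force: [0.4, -0.6, -3.7]
opening: 0.0129
```

Emit:
step_arm(deltas=[{"offset": [0,0,0.5],"roll": 0},{"offset": [0,0,0.5],"roll": 0},{"offset": [0,0,0.4],"roll": 0},{"offset": [0,0,0.25],"roll": 0},{"offset": [0,0,0],"roll": 0},{"offset": [0,0,0],"roll": 0}])

```text
t: 40.48
tool_pos: [0.6269, 0.0634, 0.0995]
orientation: [0.131, 3.138, 0.0]
force: [-5.9, -0.5, 8.3]
opening: 0.0128
```

Emit:
step_arm(deltas=[{"offset": [0,0,0.05],"roll": 0.12},{"offset": [0,0,0],"roll": 0.15},{"offset": [0,0,0],"roll": 0.15},{"offset": [0,0,0],"roll": 0.15},{"offset": [0,0,0],"roll": 0.15},{"offset": [0,0,0],"roll": 0.15},{"offset": [0,0,0],"roll": 0.15},{"offset": [0,0,0],"roll": 0.15},{"offset": [0,0,0],"roll": 0.15},{"offset": [0,0,0],"roll": 0.1},{"offset": [0,0,0],"roll": 0.065},{"offset": [0,0,0],"roll": 0}])

```text
t: 41.98
tool_pos: [0.6262, 0.0637, 0.0992]
orientation: [-2.219, -2.223, -0.0]
force: [-10.0, 1.8, 12.4]
opening: 0.0125
```

```bash
python3 - <<'E'
from h import *
to((.6265,.0637),.1); print(np.round(robot.read_state()['wrist_torque'],2))
E
```

```text
41.98 tcp [0.6262 0.0637 0.0992] force [-10.    1.8  12.4] op 0.0125 q [0.02 0.29 1.53 0.   1.32 0.02]
[[-0.002, 1.0, -0.0], [1.0, 0.002, 0.0], [0.0, -0.0, -1.0]]
offset cm [-0.    0.03 -0.08] yhead 0.11
[0.41 1.9  0.41]
```

Emit:
step_arm(deltas=[{"offset": [0,0,0],"roll": 0},{"offset": [0,0,0],"roll": 0},{"offset": [0,0,0],"roll": 0},{"offset": [0,0,-3],"roll": 0},{"offset": [0,0,-4],"roll": 0},{"offset": [0,0,-4],"roll": 0},{"offset": [0,0,-4],"roll": 0},{"offset": [0,0,0],"roll": 0},{"offset": [0,0,0],"roll": 0}], fingers=5)

```text
t: 43.1
tool_pos: [0.626, 0.0631, 0.2463]
orientation: [-2.218, -2.223, 0.002]
force: [-0.0, -0.0, 0.3]
opening: 0.0505
```

```bash
python3 - <<'E'
from h import *
barz((.6265,.0637)); p=shot('wrist');find(p,('cartridge_1','handle'),{'cartridge_1':.0875})
to((.6037,-.1955))
p=shot('scene','s11.png');a=cv2.imread('pics/s11.png')[150:310,180:400];cv2.imwrite('pics/s11c.png',cv2.resize(a,(800,582),interpolation=cv2.INTER_CUBIC))
E
```

```text
bar c 0.6264 0.0644 size 12 49 heading 91.8 pix 1216 316 335 205 273
0.1275 [309.4 251.2]
0.1335 [309.4 249.6]
0.1385 [309.4 248.1]
blob 63 [309.1 249.5]
cartridge_1 {'xy': array([324.7, 224.9]), 'score': np.float64(0.79)} [0.625  0.0635 0.0875]
cartridge_1 {'xy': array([315.3, 331.9]), 'score': np.float64(0.61)} [ 0.6171 -0.0304  0.0875]
cartridge_1 {'xy': array([309.7, 424.2]), 'score': np.float64(0.56)} [ 0.6115 -0.1247  0.0875]
43.4 tcp [0.6259 0.0632 0.2463] force [-0.4  0.2  0.2] op 0.0499 q [0.02 0.2  1.36 0.   1.58 0.02]
[[-0.002, 1.0, -0.002], [1.0, 0.002, 0.0], [0.0, -0.002, -1.0]]
offset cm [-25.87  -2.28   0.  ] yhead 0.12
```

View pics/s11c.png

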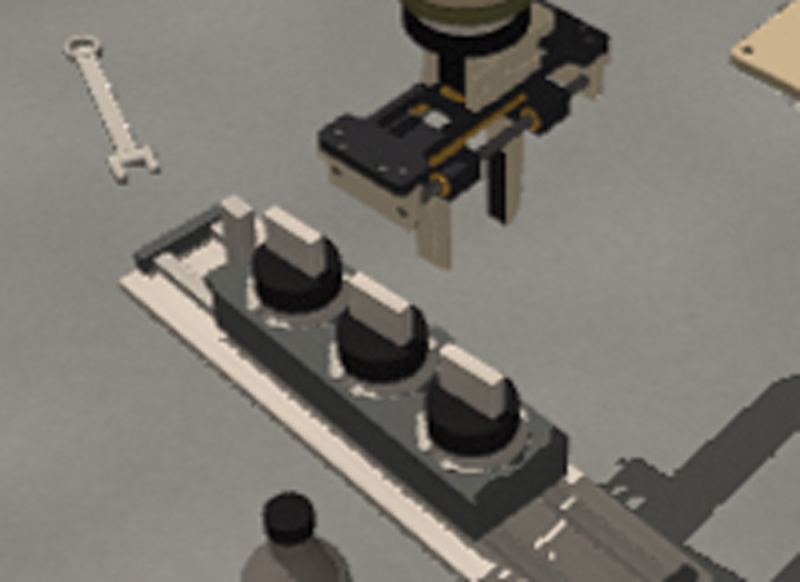

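Emit:
step_arm(deltas=[{"offset": [-4.2,-0.35,0],"roll": 0},{"offset": [-4.4,-0.4,0],"roll": 0},{"offset": [-4.4,-0.4,0],"roll": 0},{"offset": [-4.4,-0.4,0],"roll": 0},{"offset": [-4.4,-0.4,0],"roll": 0},{"offset": [-4.1,-0.35,0],"roll": 0},{"offset": [0,0,0],"roll": 0.085},{"offset": [0,0,0],"roll": 0}])

```text
t: 44.45
tool_pos: [0.6038, -0.1963, 0.2473]
orientation: [-2.312, -2.126, 0.0]
force: [-0.3, 1.0, -0.8]
opening: 0.05
```

```bash
python3 - <<'E'
from h import *
p=shot('wrist');find(p,('handle',))
to((.6037,-.1955))
E
```

```text
handle {'xy': array([326.2, 224. ]), 'score': np.float64(0.81)} [ 0.6049 -0.1961  0.086 ]
44.55 tcp [ 0.604  -0.1954  0.2475] force [-0.2  0.5 -0.2] op 0.0505 q [-0.39  0.21  1.34  0.    1.59 -0.31]
[[0.081, 0.997, -0.0], [0.997, -0.081, 0.0], [0.0, -0.0, -1.0]]
offset cm [-0.01 -0.03  0.  ] yhead -4.62
```

Emit:
step_arm(deltas=[{"offset": [0,0,2.5],"roll": 0.005},{"offset": [0,0,5],"roll": 0},{"offset": [0,0,5],"roll": 0},{"offset": [0,0,4],"roll": 0},{"offset": [0,0,1],"roll": 0},{"offset": [0,0,0],"roll": 0}])

```text
t: 45.3
tool_pos: [0.6042, -0.1954, 0.073]
orientation: [-2.315, -2.123, 0.0]
force: [-0.1, 0.2, 0.9]
opening: 0.0501
```

Emit:
step_arm(deltas=[{"offset": [0,0,0],"roll": 0},{"offset": [0,0,0],"roll": 0},{"offset": [0,0,0],"roll": 0},{"offset": [0,0,0],"roll": 0},{"offset": [0,0,0],"roll": 0},{"offset": [0,0,0],"roll": 0}], fingers=0, grip_force=55)

```text
t: 46.05
tool_pos: [0.6034, -0.1959, 0.0732]
orientation: [-2.316, -2.121, 0.001]
force: [-5.0, 1.2, 5.8]
opening: 0.0157
```

Emit:
step_arm(deltas=[{"offset": [0.5,0,0],"roll": 0},{"offset": [0.8,0,0],"roll": 0},{"offset": [1,0,0],"roll": 0},{"offset": [1,0,0],"roll": 0},{"offset": [1,0,0],"roll": 0},{"offset": [1,0,0],"roll": 0},{"offset": [1,0,0],"roll": 0},{"offset": [1,0,0],"roll": 0},{"offset": [0.7,0,0],"roll": 0},{"offset": [0,0,0],"roll": 0}])

```text
t: 47.3
tool_pos: [0.6101, -0.1156, 0.0732]
orientation: [-2.315, -2.122, 0.002]
force: [-8.0, 3.4, 7.7]
opening: 0.016
```

Emit:
step_arm(deltas=[{"offset": [0.5,0,0],"roll": 0},{"offset": [0.4,0,0],"roll": 0},{"offset": [0.3,0,0],"roll": 0},{"offset": [0.2,0,0],"roll": 0},{"offset": [0,0,0],"roll": 0}])

```text
t: 47.92
tool_pos: [0.6109, -0.1067, 0.0732]
orientation: [2.318, 2.117, -0.008]
force: [-9.3, -5.5, 7.5]
opening: 0.0155
```

Emit:
step_arm(deltas=[{"offset": [0.3,0,0],"roll": 0},{"offset": [0,0,0],"roll": 0}])

```text
t: 48.18
tool_pos: [0.6115, -0.0997, 0.0732]
orientation: [-2.316, -2.121, 0.003]
force: [-7.7, 0.5, 7.8]
opening: 0.0159
```

Emit:
step_arm(deltas=[{"offset": [0.2,0,0],"roll": 0},{"offset": [0,0,0],"roll": 0}])

```text
t: 48.42
tool_pos: [0.6117, -0.0973, 0.0732]
orientation: [-2.316, -2.121, 0.003]
force: [-8.4, 2.5, 7.6]
opening: 0.0155
```

Snapped over the rib; 1.5 mm further to the middle, then release and check.

Emit:
step_arm(deltas=[{"offset": [0.15,0,0],"roll": 0},{"offset": [0,0,0],"roll": 0},{"offset": [0,0,0],"roll": 0}])

```text
t: 48.8
tool_pos: [0.6118, -0.0957, 0.0732]
orientation: [-2.316, -2.121, 0.003]
force: [-8.8, 2.3, 8.6]
opening: 0.0157
```

Emit:
step_arm(deltas=[{"offset": [0,0,0],"roll": 0},{"offset": [0,0,0],"roll": 0},{"offset": [0,0,0],"roll": 0},{"offset": [0,0,-4],"roll": 0},{"offset": [0,0,-5],"roll": 0},{"offset": [0,0,-5],"roll": 0},{"offset": [0,0,-4],"roll": 0},{"offset": [0,0,0],"roll": 0}], fingers=5)

```text
t: 49.8
tool_pos: [0.6151, -0.0962, 0.2578]
orientation: [2.312, 2.117, 0.007]
force: [-0.1, -0.2, 0.6]
opening: 0.0501
```

```bash
python3 - <<'E'
from h import *
st();p=shot('wrist');find(p,('handle','cartridge_1'),{'cartridge_1':.0875})
p=shot('scene','s12.png');find(p,('handle','piston_mid','wrench_mid'))
p=shot('top','t12.png')
a=cv2.resize(cv2.imread('pics/t12.png')[160:240,190:430],(800,267),interpolation=cv2.INTER_CUBIC)
b=cv2.resize(cv2.imread('pics/s12.png')[170:320,180:540],(800,333),interpolation=cv2.INTER_CUBIC)
cv2.imwrite('pics/v12.png',np.vstack([a,b]))
E
```

```text
49.8 tcp [ 0.6151 -0.0962  0.2578] force [-0.1 -0.2  0.6] op 0.0501 q [-0.24  0.17  1.37  0.    1.59 -0.15]
[[0.088, 0.996, 0.008], [0.996, -0.088, -0.002], [-0.001, 0.008, -1.0]]
handle {'xy': array([318.4, 224.5]), 'score': np.float64(0.85)} [ 0.6111 -0.0989  0.086 ]
cartridge_1 {'xy': array([322.8, 133.4]), 'score': np.float64(0.82)} [ 0.6211 -0.0272  0.0875]
handle {'xy': array([269.5, 229.4]), 'score': np.float64(0.59)} [ 0.6092 -0.0966  0.086 ]
handle {'xy': array([492.6, 330.2]), 'score': np.float64(0.55)} [0.5022 0.5116 0.086 ]
piston_mid {'xy': array([492.5, 325.6]), 'score': np.float64(0.68)} [0.4471 0.4922 0.031 ]
wrench_mid {'xy': array([208.6, 180.6]), 'score': np.float64(0.84)} [ 0.5227 -0.4608  0.    ]
```

View pics/v12.png

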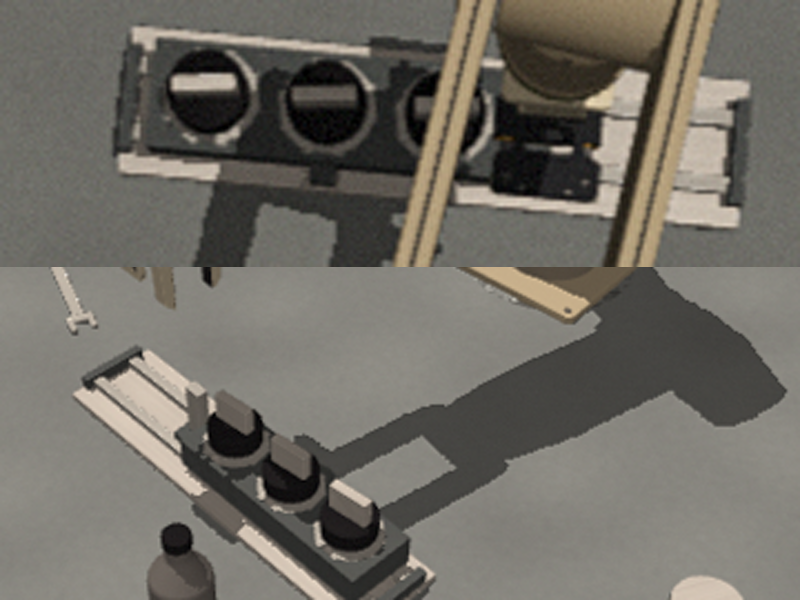

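```bash
python3 - <<'E'
from h import *
print(robot.close_job())
E
```

```text
the job is handed in; nothing more can be done
None
```

The job is done and handed in at about 50 s of the 210 s. I pushed the carrier to the loading detent and fitted all three cartridges. Then I pushed the loaded carrier on to the test detent, released it and raised the gripper clear.

- **Cartridges:** Each went down to about 30 mm and turned to a stop I could feel. At the loading station, camera checks put all three bar tops within about 1 mm of the clicked-home height of 133.5 mm above the bench. I did not repeat the height check after the last push; the final picture shows all three still upright in their sockets.
- **Bar angle disagrees a little:** The bars measured about 84–86° from the slots, where 80° was expected. I took this as play and measuring error, since the heights matched.
- **Carrier:** The plunger sits at the second rib pair in the last picture. While gripped, the handle had moved 100 mm from the first detent. After release the cameras put it at y = −0.097 to −0.099 m, against −0.096 m expected, so within the 5 mm tolerance.
- **Piston and wrench:** I did not touch them. Detections at the end agreed with those at the start to about 1 cm for the piston and 2 mm for the wrench.

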